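Level the serving riser and keep the spirit level pressed for the locknut

ROBOT

A 6-joint arm with a two-finger parallel gripper is mounted at the origin on the work surface. World frame = base frame: x ahead of the robot, y to its left, z up, the work surface at z = 0. Lengths are in m, angles in rad, forces in N, time in s.
With the tool pointing down it reaches from about 0.275 to 0.875 m from the base axis. Payload 12.5 kg.
Tool frame: the origin (TCP) lies at the very end of the fingers, on their centre line; the grasp point (between the pads) lies 19 mm behind it; x points along the fingers, y is the direction in which the jaws open and shut, and the axes are right-handed (so a half turn about x gives the same grasp; the last joint's range is limited). The gripper opens to 85 mm and grips with 20 to 120 N. Pads are 22 mm wide; open, the fingers measure 114 mm over their backs; the gripper's body (76 mm by 85 mm) begins 54 mm behind the grasp point. The pads swing forward as they close: fully open they stand 13 mm farther back than shut.
Start: joints at [-1.39, 0.351, 1.652, -0, 1.139, -0.085], TCP at [0.144, -0.531, 0.208] pointing down, gripper open.
Joint ranges: [-2.75, 2.75], [-0.79, 2.1], [0.01, 2.65], [-1.57, 4.71], [0.07, 3.14], [-2.87, 2.87]. Speed limits (rad/s): [2.22, 2.22, 2.79, 3.14, 3.14, 3.14].

INTERFACE

Orientations are given as a 3x3 rotation matrix whose columns are the frame's x, y, z axes.
In Python, from bench import manip gives the robot as it stands. Calls block until the motion is done:
- manip.move_ptp(position, orientation): joint-space move of the TCP to a pose.
- manip.move_l(position, attitude=None, max_speed=0.15): straight line of the TCP; attitude=None keeps the orientation; max_speed is the mean speed in m/s.
- manip.move_j(angles): joint-space move.
- manip.set_gripper(opening, effort=None): opening from 0.0 (shut) to 1.0 (fully open); effort is the grip in N (None keeps the last); returns when the fingers have stopped.
- manip.dwell(seconds).
- manip.inverse_kinematics(position, orientation): joint angles nearest the present ones, or None.
- manip.grab_frame(name): name is "scene" or "top"; returns (picture, depth): 400x640x3 uint8, red, green, blue; 400x640 float32, m along the optical axis (not along the pixel's ray), 0 where there is no reading.
- manip.get_calibration(name): a dict with "camera_matrix" (3x3 intrinsics, pixels), "R" (3x3) and "t" (3): a world point X has camera coordinates R X + t. Camera axes: x right, y down, z forward; pixel columns grow to the right and rows downward; lengths in m; the calibration is good to about 2 mm. A picture is of the moment at which its call begins. get_calibration takes no time and is no camera call.
A pose or a line that the arm cannot do raises manip.Unreachable and nothing moves.
- manip.sign_off(): hands the job in, once; it reports no verdict.
Trained networks look in the newest picture that a camera, given by its name, has taken for a name from the list of things; names that differ only in an ending like _2 or _b are one class to them, and where a whole thing is asked for, a point or a joint stands for the part that bears it (a point fixed in the world has none). Each returns a list of dicts, best first, with "confidence" (0 to 1); they miss things now and then, are a little off and sometimes report something else, mostly with a low value. They report only what shows in the picture. A call takes as long as a camera call. They do not tell look-alikes from the thing itself.
- manip.look_for(camera, name): "at" ([x, y, z] in m, in world coordinates, good to about 4 mm: the middle of the surface that is visible of it).
Readings, each from a call of its own:
- manip.current_time(): time.
- manip.current_qpos(): joint angles.
- manip.current_joint_vel(): joint speeds.
- manip.current_joint_torque(): joint torques, N m.
- manip.current_ee_pos(): TCP position.
- manip.current_tcp_rot(): TCP orientation.
- manip.current_force(): force on the tool from outside, world axes, zero at the start.
- manip.current_ft_torque(): the same for the moment, N m.
- manip.current_grip_width(): opening from 0.0 (shut) to 1.0 (fully open).
Only numpy, scipy, OpenCV 4.12 (cv2) and the standard library are available. Lean on these libraries where they do the work, as an engineer would, in place of code of your own. Each camera call takes 0.05 s, during which the arm holds its last target.

TASK

The little steel serving riser on the tasting counter sits low on its adjustable foot. Gently stand the blue spirit level on the middle of its deck, lengthwise in line with that foot, let go, and screw the black foot knob until the bubble rests centred between its two lines. Then go back to the level, press it down onto the deck with about 10 N, and finish still pressing with the bubble centred, so that I can tighten the locknut; leave the dishes, the toothpick tub and the oil bottle alone.

Things in the scene. Friction and masses are not known exactly. Their poses are not given: they have to be found in the camera images.
- level_center (a point): Centre of the loose spirit level, half-way up (18 mm above its flat underside): a blue bar 140 long (its x) x 30 wide (y) x 36 high (z), 0.42 kg, standing upright on the counter at the start. Grip it across its width. A yellow-green vial 68 x 20 mm with a pale bubble and two black lines is let into the middle of its top under a flush cover that may be pressed on.
- bubble (a joint): Where the bubble is along the level's x axis, m from the middle of the vial; 0 is centred. It runs to the higher end, 0.9 mm for each milliradian of tilt, and needs about 0.8 s to settle. Bubble 13.6 mm long, black lines at -8.5 and +8.5 mm; centred means within 1.7 mm of 0.
- deck_center (a point): Centre of the top face of the riser's deck, a bare steel plate 240 (its x) x 180 (y) x 15 mm, its top 80 mm above the counter when level. Its x points away from the levelling foot, towards the two plain rear legs; z up.
- knob_grip (a point): On the axis of the levelling foot, at half the height of its round black knurled knob: 32 mm across, 24 mm high, top 122 mm above the counter, 20 mm outside the deck's edge, 140 mm from the deck's centre along the deck's -x. Grip it from above at any yaw. Stiff to turn (0.08 N m); it stays where it is left and does not rise or sink.
- riser: The fixed base of the three-legged riser, on the counter under the deck's centre; it does not slide. The deck tips about its two rear feet. Turning the knob clockwise, seen from above, raises the foot side, 6 mm a turn: for each radian 4 mrad of deck tilt and 3.6 mm of bubble. At the start the foot side is low, by 1.5 to 2.9 rad of knob; the knob's stops are more than 1 rad beyond that and 3 rad past level.
- dishes: Stack of small aluminium dishes, 80 x 62 x 38 mm, light and loose; origin under its centre. Leave alone.
- tub: Round tub of toothpicks, 64 mm across, 72 mm high, loose; origin under its centre. Leave alone.
- oil: Green glass oil bottle, 54 mm across, 170 mm high, loose; origin under its centre. Leave alone.
There are look-alikes about, which are no part of the job. Of the things shaped like the part that bears level_center, the blue one is meant.

How it is judged:
By the outcome, as a careful person would: the job done as asked, in the order asked, and still so for the second after the job is handed in, while the arm keeps its last pose, push and grip.
It also fails if it takes over 72 s, if anything falls off the work surface, if the arm or the gripper's body presses on something with over 40 N, if the wrist force passes 120 N, or if a joint passes its speed limit or range.

## Working session

There is one attempt and no reset: what is moved stays moved. The work goes in short steps, each a Python script; the robot and the scene stay as the last script left them, time stands still between calls to the robot, and variables do not carry over. Pictures are saved under pics/ and viewed, and the job is handed in when it is done.

```bash
mkdir -p pics; ls
python3 - <<'E'
from bench import manip
import cv2,numpy as np
for c in("scene","top"):
    p,d=manip.grab_frame(c); cv2.imwrite(f"pics/{c}0.png",p[:,:,::-1]); np.save(f"pics/{c}0.npy",d)
    for n in("level_center","deck_center","knob_grip","dishes","tub","oil"):
        print(c,n,[(np.round(r["at"],3).tolist(),round(r["confidence"],2)) for r in manip.look_for(c,n)])
    k=manip.get_calibration(c);print(k)
print(manip.current_time(),manip.current_force())
E
```

```text
pics
scene level_center [([0.508, -0.339, 0.032], 0.92), ([0.486, -0.172, 0.034], 0.77), ([0.538, -0.488, 0.032], 0.71), ([0.333, -0.322, 0.03], 0.68)]
scene deck_center [([0.618, 0.063, 0.082], 0.65)]
scene knob_grip [([0.477, 0.062, 0.123], 0.64)]
scene dishes [([0.472, 0.32, 0.02], 0.84)]
scene tub [([0.707, -0.271, 0.073], 0.7), ([0.472, 0.32, 0.019], 0.5)]
scene oil [([0.704, 0.288, 0.114], 0.65), ([0.475, 0.066, 0.12], 0.33)]
{'camera_matrix': array([[489.95265665,   0.        , 317.86201378],
       [  0.        , 489.95265665, 201.77323909],
       [  0.        ,   0.        ,   1.        ]]), 'R': array([[-0.84755003,  0.53058123,  0.01193757],
       [ 0.45271   ,  0.73453155, -0.50548695],
       [-0.27697041, -0.42302123, -0.86275166]]), 't': array([ 0.46615319, -0.1382599 ,  1.74568269])}
top level_center [([0.497, -0.344, 0.036], 0.92), ([0.483, -0.18, 0.036], 0.86), ([0.324, -0.317, 0.034], 0.84), ([0.532, -0.492, 0.036], 0.74), ([0.473, 0.326, 0.021], 0.3)]
top deck_center [([0.607, 0.057, 0.077], 0.89)]
top knob_grip []
top dishes [([0.472, 0.327, 0.021], 0.66)]
top tub [([0.69, -0.278, 0.075], 0.95)]
top oil [([0.685, 0.264, 0.108], 0.57)]
{'camera_matrix': array([[377.83674229,   0.        , 320.75588939],
       [  0.        , 377.83674229, 202.4922107 ],
       [  0.        ,   0.        ,   1.        ]]), 'R': array([[-0.02549435, -0.99966035,  0.00540558],
       [-0.99590755,  0.02492889, -0.08687177],
       [ 0.08670751, -0.00759819, -0.99620484]]), 't': array([-0.04632871,  0.5459404 ,  1.06578463])}
0.7 [-0.04027819  0.63377957  0.09998751]
```

View pics/scene0.png

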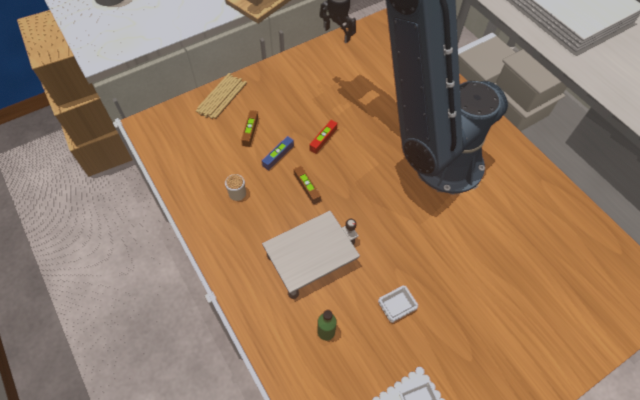

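View pics/top0.png

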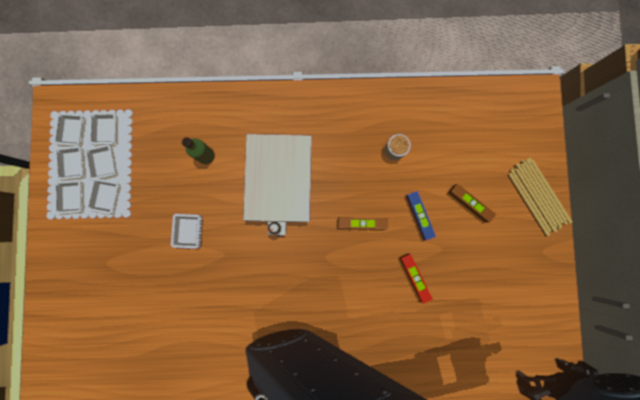

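The scene shows the blue level at top pixel (420,216) and scene pixel (278,152), with two brown look-alikes and a red one. The deck is at top (278,178) with its knob at (275,228).

```bash
cat > h.py <<'E'
from bench import manip
import cv2,numpy as np
def unproj(c,uv,z):
    k=manip.get_calibration(c);K,R,t=k["camera_matrix"],k["R"],k["t"]
    uv=np.atleast_2d(uv).astype(float); r=(np.linalg.inv(K)@np.c_[uv,np.ones(len(uv))].T); r=R.T@r; o=-R.T@t
    s=(z-o[2])/r[2]; return (o[:,None]+s*r).T
def proj(c,X):
    k=manip.get_calibration(c);p=k["camera_matrix"]@(k["R"]@np.asarray(X,float).T+k["t"][:,None]);return (p[:2]/p[2]).T
def cloud(c,d):
    k=manip.get_calibration(c);K,R,t=k["camera_matrix"],k["R"],k["t"]
    v,u=np.indices(d.shape);P=np.stack([(u-K[0,2])/K[0,0]*d,(v-K[1,2])/K[1,1]*d,d],-1)
    return (P-t)@R
def snap(c,name=None,box=None,sc=1):
    p,d=manip.grab_frame(c)
    if name:
        q=p if box is None else p[box[1]:box[3],box[0]:box[2]]
        cv2.imwrite(f"pics/{name}.png",cv2.resize(q[:,:,::-1],None,fx=sc,fy=sc,interpolation=cv2.INTER_CUBIC))
    return p,d
E
python3 - <<'E'
from h import *
for c in("scene","top"):
    p=cv2.imread(f"pics/{c}0.png")[:,:,::-1]; d=np.load(f"pics/{c}0.npy"); W=cloud(c,d)
    g=lambda x,y,z0,z1,r:(np.hypot(W[...,0]-x,W[...,1]-y)<r)&(W[...,2]>z0)&(W[...,2]<z1)&(d>0)
    for nm,m in(("level",g(.5,-.342,.026,.05,.09)),("deck",g(.61,.06,.06,.1,.2)),("knobtop",g(.475,.06,.105,.135,.05))):
        Q=W[m]; r=cv2.minAreaRect(Q[:,:2].astype(np.float32)*1000)
        print(c,nm,m.sum(),np.round(Q.mean(0),4),np.round(np.median(Q[:,2]),4),r, )
        if nm=="deck":
            A=np.c_[Q[:,:2]-[.61,.06],np.ones(len(Q))];print("plane",np.linalg.lstsq(A,Q[:,2],rcond=None)[0])
    # blue
    hsv=cv2.cvtColor(np.ascontiguousarray(p),cv2.COLOR_RGB2HSV)
    m=g(.5,-.342,.0,.06,.12)
    m2=m&(cv2.inRange(hsv,(100,80,40),(130,255,255))>0)
    print("blue",m2.sum(),W[m2].mean(0),cv2.minAreaRect(W[m2][:,:2].astype(np.float32)*1000))
p=cv2.imread("pics/top0.png");a=cv2.resize(p[120:260,225:325],None,fx=4,fy=4,interpolation=cv2.INTER_CUBIC);b=cv2.resize(p[170:260,380:460],None,fx=4,fy=4,interpolation=cv2.INTER_CUBIC)
o=np.zeros((560,720,3),np.uint8);o[:560,:400]=a;o[:360,400:]=b;cv2.imwrite("pics/z1.png",o)
p=cv2.imread("pics/scene0.png");cv2.imwrite("pics/z2.png",cv2.resize(p[120:310,230:430],None,fx=3,fy=3,interpolation=cv2.INTER_CUBIC))
E
```

```text
scene level 318 [ 0.5043 -0.3456  0.0337] 0.0336 ((501.3465576171875, -347.3479309082031), (147.55198669433594, 37.292808532714844), 20.150468826293945)
scene deck 4472 [0.616  0.0616 0.0779] 0.0782 ((597.5250854492188, 58.09232711791992), (182.81654357910156, 275.32940673828125), 87.25379943847656)
plane [ 0.01389804 -0.00491134  0.07783164]
scene knobtop 108 [0.4783 0.066  0.1197] 0.121 ((477.6846008300781, 64.16886901855469), (33.60580825805664, 32.05319595336914), 67.99285125732422)
blue 115 [ 0.50785429 -0.34150465  0.03482297] ((502.9947509765625, -342.8865051269531), (134.94873046875, 26.590503692626953), 19.82737922668457)
top level 549 [ 0.4997 -0.3447  0.0346] 0.0349 ((500.4753112792969, -345.2880554199219), (139.22921752929688, 31.739559173583984), 19.16440773010254)
top deck 5758 [0.6088 0.0589 0.0789] 0.0791 ((594.8922729492188, 60.40781784057617), (180.84544372558594, 276.7726745605469), 87.33354187011719)
plane [0.01683624 0.00117484 0.07890222]
top knobtop 130 [0.4738 0.0646 0.1216] 0.122 ((474.15521240234375, 64.71648406982422), (32.05232620239258, 30.821006774902344), 27.74079132080078)
blue 289 [ 0.4988831  -0.34232897  0.03573833] ((500.0712890625, -344.1623229980469), (135.9630889892578, 29.638517379760742), 19.557941436767578)
```

```bash
ls -la pics
```

```text
total 3180
drwxr-xr-x 2 agent agent    4096 Dec  7 05:27 .
drwxr-xr-x 3 agent agent    4096 Dec  7 05:27 ..
-rw-r--r-- 1 agent agent 1024128 Dec  7 05:26 scene0.npy
-rw-r--r-- 1 agent agent  334737 Dec  7 05:26 scene0.png
-rw-r--r-- 1 agent agent 1024128 Dec  7 05:26 top0.npy
-rw-r--r-- 1 agent agent  308583 Dec  7 05:26 top0.png
-rw-r--r-- 1 agent agent  251770 Dec  7 05:27 z1.png
-rw-r--r-- 1 agent agent  287854 Dec  7 05:27 z2.png
```

View pics/z1.png

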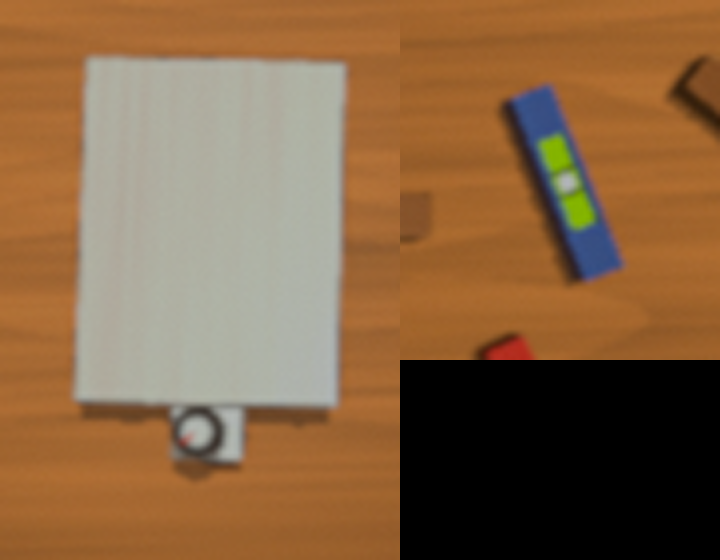

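View pics/z2.png

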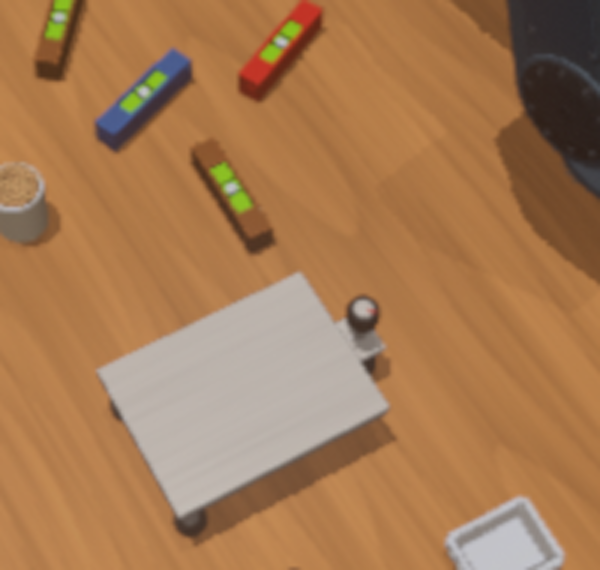

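Run:
```python
from h import *
for c in("scene","top"):
    d=np.load(f"pics/{c}0.npy"); W=cloud(c,d)
    m=(W[...,0]>.5)&(W[...,0]<.76)&(abs(W[...,1]-.06)<.15)&(W[...,2]>.068)&(W[...,2]<.1)
    m=cv2.morphologyEx(m.astype(np.uint8),cv2.MORPH_OPEN,np.ones((7,7)))
    print(c,cv2.minAreaRect(W[m>0][:,:2].astype(np.float32)*1000))
# orientation of the tool at start and candidate IK
print(manip.current_tcp_rot().round(3))
```

```text
scene ((615.92431640625, 57.14994430541992), (182.69834899902344, 238.48802185058594), 87.26036834716797)
top ((615.8750610351562, 59.430606842041016), (180.84544372558594, 234.76168823242188), 87.33354187011719)
[[ 0.     0.263 -0.965]
 [-0.    -0.965 -0.263]
 [-1.     0.     0.   ]]
```

Both cameras agree. The level's centre is (0.500, -0.3445) with yaw 19.6°, the deck's centre is (0.615, 0.058) with yaw -2.7°, and the knob is at (0.475, 0.0645). Next I pick up the level.

```bash
cat >> h.py <<'E'
def Rd(yaw):
    c,s=np.cos(yaw),np.sin(yaw); return np.array([[0,-s,c],[0,c,s],[-1,0,0]],float)
LV=np.array([.500,-.3445]);LY=np.radians(19.6);DY=np.radians(-2.7);DC=np.array([.615,.058]);KN=np.array([.475,.0645])
E
python3 - <<'E'
from h import *
for n,p,z,y in(("lv",LV,.01,LY),("dk",DC,.09,DY),("kn",KN,.091,DY)):
    for f in(-np.pi,-np.pi/2,0,np.pi/2,np.pi):
        q=manip.inverse_kinematics([*p,z],Rd(y+f));print(n,round(np.degrees(f)),None if q is None else np.round(q,2))
E
```

```text
lv -180 [-0.68  0.71  1.62 -0.    0.81  0.55]
lv -90 [-0.68  0.71  1.62  0.    0.81 -1.02]
lv 0 [-0.68  0.71  1.62 -0.    0.81 -2.59]
lv 90 [-0.68  0.71  1.62 -0.    0.81  2.12]
lv 180 [-0.68  0.71  1.62 -0.    0.81  0.55]
dk -180 [ 0.02  0.61  1.56 -0.    0.97  1.64]
dk -90 [ 0.02  0.61  1.56 -0.    0.97  0.07]
dk 0 [ 0.02  0.61  1.56 -0.    0.97 -1.5 ]
dk 90 None
dk 180 [ 0.02  0.61  1.56 -0.    0.97  1.64]
kn -180 [ 0.04  0.39  1.93 -0.    0.81  1.66]
kn -90 [ 0.04  0.39  1.93 -0.    0.81  0.08]
kn 0 [ 0.04  0.39  1.93 -0.    0.81 -1.49]
kn 90 None
kn 180 [ 0.04  0.39  1.93 -0.    0.81  1.66]
```

Run:
```python
from h import *
R=Rd(LY+np.pi)
manip.move_ptp([*LV,.11],R)
manip.move_l([*LV,.007],max_speed=.12)
print(manip.current_force().round(2),manip.current_ee_pos().round(4))
manip.set_gripper(0.0,40)
print(manip.current_grip_width(),manip.current_force().round(2))
manip.move_l([*LV,.19],max_speed=.15)
print(manip.current_grip_width(),manip.current_force().round(2),manip.current_time())
snap("top","t1",(340,100,540,300),3);
```

```text
[-0.09  1.08  0.29] [ 0.5004 -0.3449  0.0077]
0.33764656050809416 [ 0.17 -2.09  5.76]
0.33229045230304544 [-0.11  0.01 -3.67] 5.15
```

View pics/t1.png

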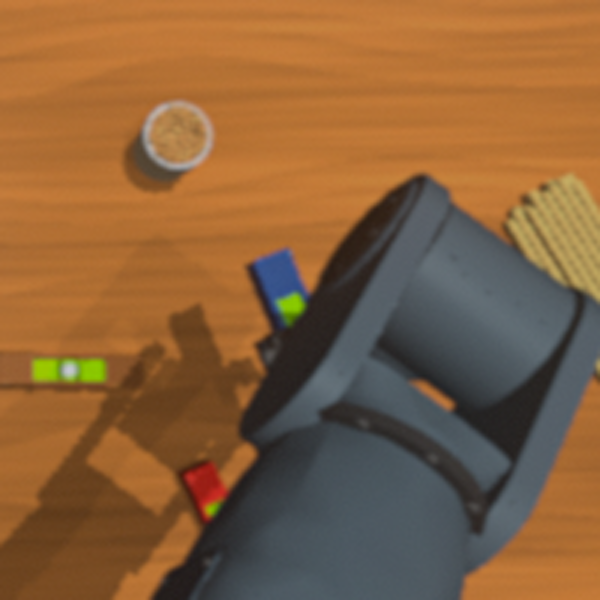

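Run:
```python
from h import *
R=Rd(DY+np.pi)
manip.move_ptp([*DC,.19],R)
manip.move_l([*DC,.096],max_speed=.12)
manip.dwell(.3); f0=manip.current_force(); print(f0.round(2),manip.current_ee_pos().round(4))
z=.094
while z>.080:
    manip.move_l([*DC,z],max_speed=.02); manip.dwell(.1)
    f=manip.current_force()[2]-f0[2]; print(round(z,4),round(f,2),manip.current_ee_pos()[2].round(4))
    if f>1.5: break
    z-=.001
print(manip.current_time())
```

```text
[-0.63  0.2  -3.45] [0.6152 0.058  0.0964]
0.094 -0.38 0.094
0.093 -1.26 0.093
0.092 -1.21 0.092
0.091 -0.76 0.091
0.09 -0.36 0.09
0.089 -1.46 0.089
0.088 -0.28 0.088
0.087 -0.04 0.0871
0.086 8.5 0.0868
11.125
```

Run:
```python
from h import *
x,y,z=manip.current_ee_pos()
manip.move_l([*DC,.0868],max_speed=.02); print(manip.current_force().round(2))
manip.set_gripper(0.7); print(manip.current_force().round(2))
manip.move_l([*DC,.19],max_speed=.15)
# on to the knob, above, with start q6 near -2.6: yaw
yaw=DY+np.pi
q=manip.inverse_kinematics([*KN,.16],Rd(DY)); dq=-2.55-q[5]
Y0=DY-dq
print(dq,manip.inverse_kinematics([*KN,.16],Rd(Y0)),Y0)
q[5]=-2.55
manip.move_j(q)
print(manip.current_ee_pos().round(4),manip.current_tcp_rot().round(3).tolist(),Rd(Y0).round(3).tolist(),manip.current_time())
snap("top","t2",(220,110,380,260),4);snap("scene","s2",(240,190,400,310),4)
```

```text
[-1.48 -0.52  0.27]
[-0.33 -0.15 -1.31]
-1.0641342720965499 [ 3.78067091e-02  2.84521102e-01  1.87925279e+00 -4.44089210e-16
  9.77818762e-01 -2.55000000e+00] 1.017010382292703
[0.475  0.0645 0.16  ] [[-0.0, -0.85, 0.526], [0.0, 0.526, 0.85], [-1.0, 0.0, 0.0]] [[0.0, -0.851, 0.526], [0.0, 0.526, 0.851], [-1.0, 0.0, 0.0]] 16.1083
```

View pics/t2.png

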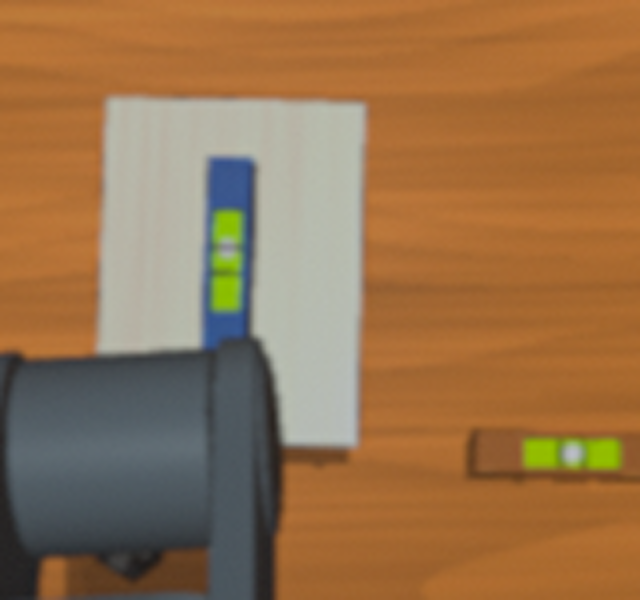

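View pics/s2.png

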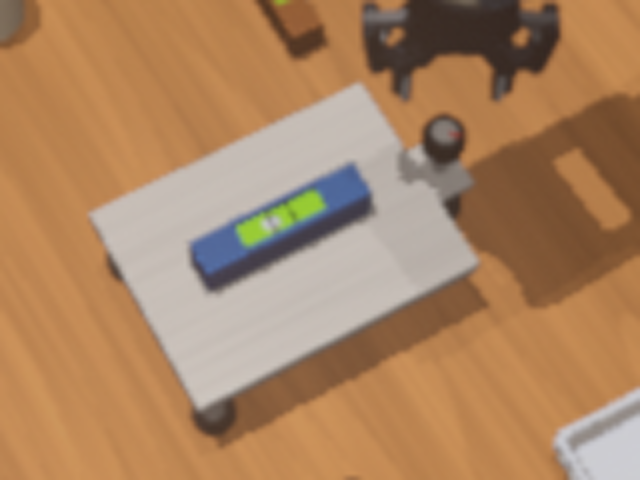

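The level stands mid-deck and lines up with the foot. Its vial shows in both views (top crop rows 210–312, bubble at 247, so about 9 mm towards the rear). Next I write a bubble reader and check it on the level look-alikes on the counter.

```bash
cat >> h.py <<'E'
def strip(c,p,cen,yaw,z,L=.05,hw=.0065,ds=.0005):
    s=np.arange(-L,L+1e-9,ds); w=np.linspace(-hw,hw,9); a=np.array([np.cos(yaw),np.sin(yaw)]);b=np.array([-a[1],a[0]])
    X=np.array([[*(cen+i*a+j*b),z] for j in w for i in s]); uv=proj(c,X).astype(np.float32).reshape(len(w),len(s),2)
    return s,cv2.remap(p,uv[...,0],uv[...,1],cv2.INTER_CUBIC).astype(float)
def bubble(c,p,cen,yaw,z,dbg=False):
    cen=np.array(cen,float)
    for k in range(3):
        # lateral + longitudinal centring on green-minus-blue mass
        s,I=strip(c,p,cen,yaw,z,L=.05,hw=.020 if k<2 else .006)
        G=np.clip(I[...,1]-I[...,2]-30,0,None)*(I[...,1]>100) if 0 else np.clip(I[...,1]-np.maximum(I[...,2],0.9*I[...,0])-20,0,None)
        if k<2:
            w=np.linspace(-.020,.020,9); lat=(G.sum(1)*w).sum()/G.sum(); cen=cen+lat*np.array([-np.sin(yaw),np.cos(yaw)])
    g=G.mean(0); h=.5*np.percentile(g,85); on=np.where(g>h)[0]; i,j=on[0],on[-1]
    lo=s[i]-(g[i]-h)/(g[i]-g[i-1])*.0005; hi=s[j]+(g[j]-h)/(g[j]-g[j+1])*.0005
    mid=(lo+hi)/2; B=I[...,2].mean(0); m=(s>lo+.006)&(s<hi-.006); base=np.percentile(B[m],20); q=np.clip(B-base-.15*(B[m].max()-base),0,None)*m
    b=(q*s).sum()/q.sum()-mid
    if dbg: print(c,"cen",cen.round(4),"vial",round((hi-lo)*1e3,1),"mid",round(mid*1e3,1),"bub",round(b*1e3,2),"Bmax",B[m].max().round())
    return b*1e3
def rd(dbg=False,z=.1155,n=1):
    r=[]
    for c in("top","scene"):
        for _ in range(n):
            p,d=manip.grab_frame(c); 
            try:r.append(bubble(c,p,DC,DY,z,dbg))
            except Exception as e:r.append(np.nan)
    return np.round(r,2)
E
python3 - <<'E'
from h import *
for c in("top","scene"):
    p=cv2.imread(f"pics/{c}0.png")[:,:,::-1].copy()
    bubble(c,p,LV,LY,.036,True)
    bubble(c,p,(.483,-.18),np.radians(90),.036,True)
    bubble(c,p,(.325,-.319),np.radians(22),.036,True)
print(rd(True),manip.current_time())
E
```

```text
top cen [ 0.5    -0.3445] vial 67.7 mid 0.2 bub -0.24 Bmax 160.0
top cen [ 0.4824 -0.18  ] vial 64.5 mid 2.6 bub -0.12 Bmax 163.0
top cen [ 0.3267 -0.3232] vial 63.8 mid -3.3 bub 0.51 Bmax 161.0
scene cen [ 0.5001 -0.3449] vial 66.8 mid 2.3 bub 0.48 Bmax 170.0
scene cen [ 0.4841 -0.18  ] vial 63.3 mid 3.1 bub 0.98 Bmax 176.0
scene cen [ 0.3267 -0.3232] vial 60.5 mid -1.0 bub 0.89 Bmax 170.0
top cen [0.615  0.0579] vial 67.5 mid -1.0 bub 8.07 Bmax 139.0
scene cen [0.615  0.0583] vial 67.8 mid 1.2 bub 8.56 Bmax 157.0
[8.07 8.56] 16.3083
```

The reader gives about 0 on the flat counter and 8.3 mm on the deck, which is about 2.3 rad of knob. Next I grip the knob and turn it clockwise.

Run:
```python
from h import *
manip.set_gripper(0.75)
manip.move_l([*KN,.093],max_speed=.1)
f0=manip.current_force();print(f0.round(2))
manip.set_gripper(0.0,40)
print(manip.current_grip_width(),manip.current_force().round(2),manip.current_ft_torque().round(2),manip.current_ee_pos().round(4))
print(rd(True))
q=manip.current_qpos()
for k in range(2):
    q[5]+=.6; manip.move_j(q); print(manip.current_force().round(2),manip.current_ft_torque().round(2),manip.current_grip_width())
manip.dwell(.8); print(rd(True),manip.current_time())
```

```text
[-0.22 -0.58  0.19]
0.342943243476045 [-5.83  2.68 10.61] [ 0.59  1.12 -0.06] [0.4746 0.0649 0.0938]
top cen [0.615  0.0579] vial 67.5 mid -1.0 bub 8.05 Bmax 139.0
scene cen [0.615  0.0583] vial 67.8 mid 1.2 bub 8.58 Bmax 158.0
[8.05 8.58]
[ 2.42 -4.25 -2.4 ] [-0.72 -0.32 -0.03] 0.34119653699766184
[  2.41 -12.14  -2.42] [-1.82 -0.42 -0.09] 0.337905683335945
top cen [0.615 0.058] vial 67.4 mid -0.6 bub 3.27 Bmax 171.0
scene cen [0.615  0.0585] vial 67.3 mid 1.6 bub 3.06 Bmax 191.0
[3.27 3.06] 20.025
```

Run:
```python
from h import *
q=manip.current_qpos()
q[5]+=.8; manip.move_j(q); print(manip.current_force().round(2),manip.current_ft_torque().round(2),manip.current_grip_width())
manip.dwell(1.0); print(rd(True),manip.current_time())
snap("top","t3",(220,110,380,260),4);snap("scene","s3",(240,190,400,310),4)
```

```text
[-2.22 -9.7  -0.08] [-1.75  0.23  0.01] 0.34044249145537864
top cen [0.615  0.0581] vial 66.9 mid -0.3 bub 0.92 Bmax 171.0
scene cen [0.615  0.0585] vial 67.2 mid 1.6 bub 1.6 Bmax 190.0
[0.92 1.6 ] 21.9083
```

View pics/t3.png

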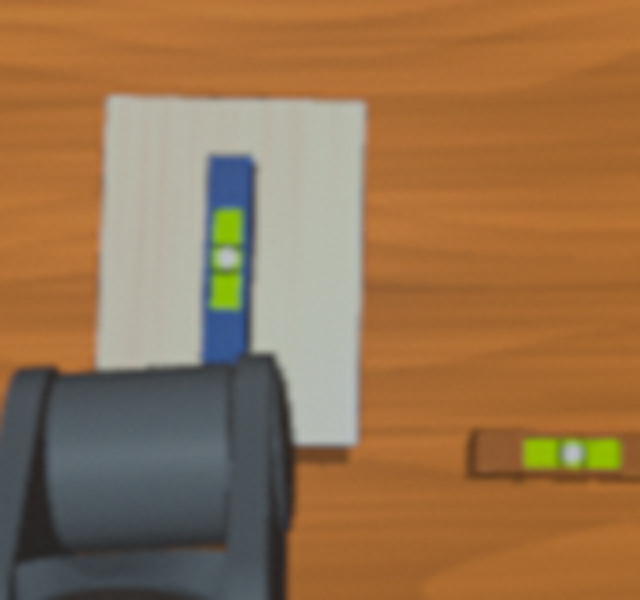

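View pics/s3.png

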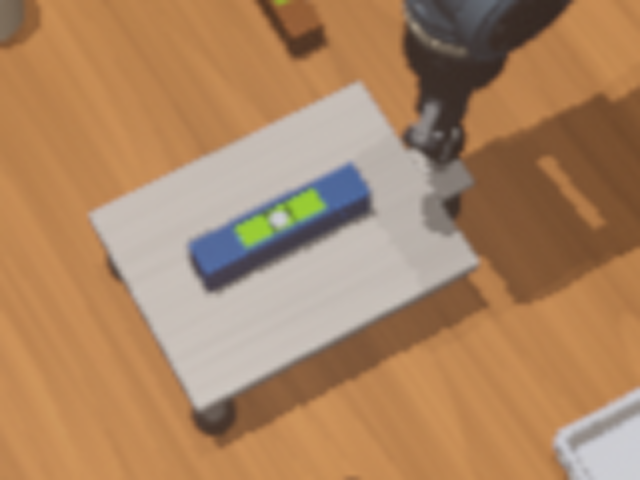

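The bubble lies between the lines, about 0.9 mm to the rear once the scene camera's +0.7 mm bias is taken off. I'll trim the knob by 0.25 rad, let go and read again.

Run:
```python
from h import *
q=manip.current_qpos()
q[5]+=.27; manip.move_j(q)
manip.dwell(.9); print(rd(True))
manip.set_gripper(0.75); manip.dwell(.8); print("released",rd(True,n=2),manip.current_force().round(2))
print(manip.current_time())
```

```text
top cen [0.615  0.0581] vial 67.0 mid -0.2 bub 0.1 Bmax 169.0
scene cen [0.615  0.0584] vial 67.6 mid 1.7 bub 0.69 Bmax 190.0
[0.1  0.69]
top cen [0.615  0.0581] vial 67.0 mid -0.2 bub 0.11 Bmax 169.0
top cen [0.615  0.0581] vial 67.0 mid -0.2 bub 0.11 Bmax 169.0
scene cen [0.615  0.0584] vial 67.6 mid 1.7 bub 0.67 Bmax 190.0
scene cen [0.615  0.0584] vial 67.6 mid 1.7 bub 0.68 Bmax 190.0
released [0.11 0.11 0.67 0.68] [0.02 0.14 0.01]
24.8083
```

```bash
cat >> h.py <<'E'
def fz(n=10):
    v=[]
    for _ in range(n): v.append(manip.current_force()[2]); manip.dwell(.03)
    return np.mean(v),np.std(v)
E
python3 - <<'E'
from h import *
A=np.array([np.cos(DY),np.sin(DY)]); P=DC-.025*A
manip.move_l([*KN,.18],max_speed=.15)
manip.set_gripper(0.0,40)
manip.move_ptp([*P,.15],Rd(DY))
print(rd(True),manip.current_time())
manip.move_l([*P,.121],max_speed=.08); manip.dwell(.3)
f0,s0=fz(); print("f0",f0,s0)
z=.1195
while z>.108:
    manip.move_l([*P,z],max_speed=.02); manip.dwell(.1); f,s=fz(4); f-=f0; print(round(z,4),round(f,2),round(s,2),manip.current_ee_pos()[2].round(4))
    if f>3: break
    z-=.0007
open("st.txt","w").write(f"{z} {f0}")
print(manip.current_time())
snap("scene","s4",(240,190,400,310),4);snap("top","t4",(220,110,380,260),4)
E
```

```text
scene cen [0.615  0.0584] vial 64.4 mid 3.3 bub -0.88 Bmax 190.0
[  nan -0.88] 27.3833
f0 0.16490256373258722 0.6238230587476511
0.1195 -0.13 0.52 0.1195
0.1188 -0.15 0.33 0.1188
0.1181 -0.04 0.44 0.1181
0.1174 -0.62 0.46 0.1174
0.1167 -0.52 0.21 0.1167
0.116 -0.21 0.47 0.116
0.1153 -0.41 0.9 0.1153
0.1146 -0.2 0.64 0.1146
0.1139 -0.28 0.31 0.1139
0.1132 -0.1 0.22 0.1132
0.1125 -0.05 0.35 0.1125
0.1118 -0.31 0.26 0.1118
0.1111 0.04 0.22 0.1111
0.1104 -0.62 0.27 0.1104
0.1097 -0.67 0.11 0.1097
0.109 -0.38 0.25 0.109
0.1083 0.03 0.48 0.1083
36.75h.py:33: RuntimeWarning: invalid value encountered in scalar divide
  w=np.linspace(-.020,.020,9); lat=(G.sum(1)*w).sum()/G.sum(); cen=cen+lat*np.array([-np.sin(yaw),np.cos(yaw)])
```

View pics/s4.png

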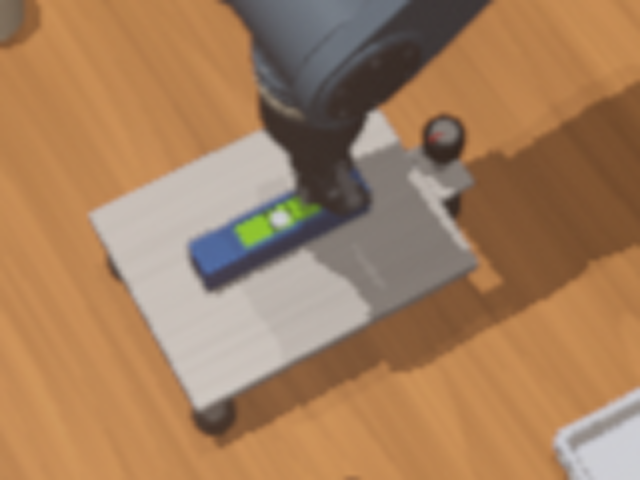

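View pics/t4.png

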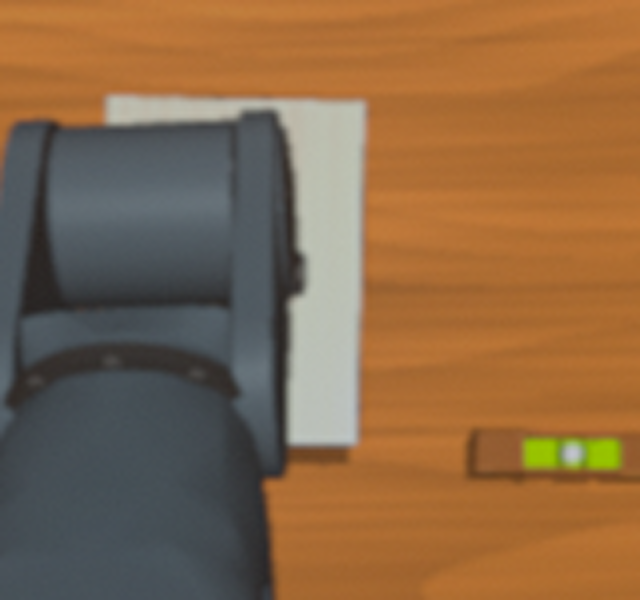

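Run:
```python
from h import *
print(manip.current_grip_width(),manip.current_ee_pos().round(4),manip.current_tcp_rot().round(3).tolist(),manip.current_force().round(2),manip.current_ft_torque().round(2))
p,d=snap("scene","s5",(280,190,360,250),8)
W=cloud("scene",d)
for c,r in (("lvl",.03),):
    A=np.array([np.cos(DY),np.sin(DY)])
    for off in(.055,.045,.02,0):
        uv=proj("scene",[[*(DC+off*A),.115]])[0]; print(off,uv.round(1),W[int(uv[1]),int(uv[0])].round(4))
print(proj("scene",[manip.current_ee_pos()]))
```

```text
0.0027325806834547998 [0.59   0.0592 0.1083] [[0.0, 0.047, 0.999], [-0.0, 0.999, -0.047], [-1.0, -0.0, 0.0]] [ 0.62 -0.26  0.71] [-0.03 -0.03  0.02]
0.055 [293.7 252.1] [0.6715 0.0539 0.1145]
0.045 [296.7 250.6] [0.66   0.0518 0.1115]
0.02 [304.2 246.8] [0.6338 0.0541 0.114 ]
0 [310.1 243.8] [0.6137 0.0552 0.1143]
[[317.44396858 241.12091811]]
```

View pics/s5.png

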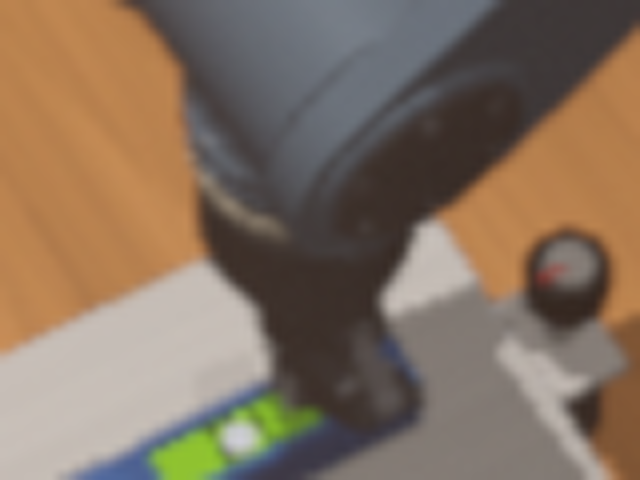

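There's no contact yet at TCP z = 0.108, although the level's top is at about 0.1145, so the true finger ends seem to sit a little behind the TCP. I'll keep going down in small guarded steps and watch the picture.

Run:
```python
from h import *
A=np.array([np.cos(DY),np.sin(DY)]); P=DC-.025*A
z,f0=.1078,-.1
while z>.1009:
    manip.move_l([*P,z],max_speed=.02); f=np.mean([manip.current_force()[2] for _ in range(2)])-f0
    if f>2.5: break
    z-=.0005
print(round(z,4),f,manip.current_ee_pos().round(4),manip.current_time())
f,s=fz(5);print(f,s)
snap("scene","s6",(280,190,360,250),8)
```

```text
0.1008 0.3178278557352597 [0.59   0.0592 0.1013] 40.4
-0.059157940377763875 0.4416589498891302
```

View pics/s6.png

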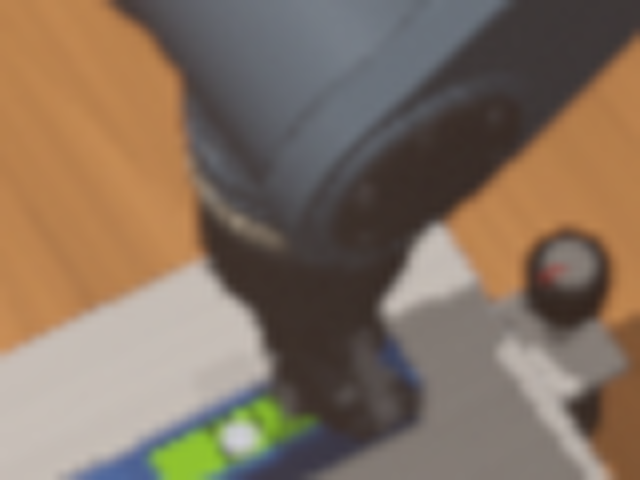

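Run:
```python
from h import *
p,d=manip.grab_frame("scene"); W=cloud("scene",d)
P=manip.current_ee_pos(); print(P.round(4),manip.current_grip_width())
for v in range(228,248,1):
    print(v,' '.join("%3d,%3d,%3d"%tuple((W[v,u]-[P[0],P[1],0])*1000) for u in range(308,336,2)))
```

```text
[0.5901 0.0592 0.1013] 2.6432239062215282e-05
228  -5,-63, 82 -12,-63, 75  32, 20,260  28, 25,264  24, 28,266  20, 32,267  17, 36,271   9, 35,261 351,533,1430  -1, 37,253 -59,-32, 79 -64,-28, 81 -71,-27, 75 -75,-22, 79
229  -5,-62, 78 -10,-60, 76  16, -4,195  28, 24,257  24, 28,259  19, 31,259  14, 33,258  10, 37,260   4, 37,254  -2, 37,246 -58,-30, 76 -63,-27, 77 -68,-24, 76 -73,-20, 77
230  -2,-59, 79  -9,-58, 74  16, -4,190  21, 13,226  16, 15,224  21, 33,258  15, 34,253   9, 35,250   4, 37,248  -2, 36,239 -54,-25, 83 -60,-23, 80 -65,-18, 82 -71,-16, 80
231   0,-55, 81  -5,-51, 82  13, -8,174  22, 15,224  17, 18,223  14, 23,228  13, 31,241   9, 36,245   3, 36,239  -1, 39,239 -43, -9,113 -58,-20, 79 -64,-16, 80 -69,-13, 80
232   0,-54, 76  -4,-49, 80  14, -7,170  17,  8,200  17, 17,215  13, 21,219  15, 34,242   9, 35,238   2, 35,230  -1, 39,234 -42, -8,110 -58,-19, 73 -61,-13, 82 -67,-10, 80
233   2,-50, 79  -3,-48, 77  -7,-43, 81  18,  9,197  16, 16,207  14, 23,215  14, 34,235  11, 39,240   4, 38,232   0, 41,232 -38, -2,118 -55,-15, 78 -59,-10, 81 -66, -9, 76
234   5,-45, 83   0,-
[... 1686 characters left out ...]
 -46, 20, 80
244  29, -5,111  26,  0,119  20,  1,113  15,  5,116  10,  8,114   4, 10,113  -1, 12,110  -7, 14,105  15, 56,206 -22, 13, 88 -29, 13, 79 -35, 16, 79 -39, 20, 81 -45, 22, 78
245  31, -3,110  26,  0,112  21,  4,113  16,  7,113  11, 10,112   4, 10,105   0, 14,106  -8, 13, 96 -15, 13, 87 -22, 13, 79 -28, 16, 78 -33, 18, 77 -39, 21, 76 -43, 26, 80
246  33,  0,111  28,  4,113  24,  8,117  18, 10,114  13, 12,112   5, 12,103   0, 13, 98  -7, 13, 89 -15, 12, 79 -21, 15, 77 -25, 19, 80 -30, 23, 83 -36, 25, 78 -40, 29, 82
247  36,  6,119  30,  7,116  26, 11,116  18, 10,107  11, 10, 99   4, 10, 90   0, 14, 92  -9, 12, 79 -13, 16, 82 -19, 19, 80 -24, 21, 78 -29, 25, 79 -35, 27, 76 -40, 30, 77
```

Run:
```python
from h import *
P=[.59,.0592];P=(DC-.025*np.array([np.cos(DY),np.sin(DY)]))
z,f0=.1003,0.
while z>.089:
    manip.move_l([*P,z],max_speed=.02); f=np.mean([manip.current_force()[2] for _ in range(2)])-f0
    if f>2.5: break
    z-=.0007
print(round(z,4),f,manip.current_ee_pos().round(4),manip.current_time())
f,s=fz(4);print(f,s)
p,d=snap("scene","s7",(280,190,360,250),8); W=cloud("scene",d)
for v in range(234,250):
    print(v,' '.join("%3d,%3d,%3d"%tuple((W[v,u]-[P[0],P[1],0])*1000) for u in range(308,326,1)))
```

```text
0.0926 5.091666721668311 [0.5901 0.0592 0.0929] 43.6667
5.639945992474711 0.657589273177964
234   5,-44, 85   3,-43, 84  -1,-45, 76  -4,-43, 78  14, -7,158  18,  3,181  18,  9,190  20, 17,205  17, 17,203  13, 16,198  14, 24,213  14, 28,219  14, 33,227  13, 37,232  10, 37,229   7, 38,230   4, 38,225   1, 39,224
235   4,-47, 73   3,-42, 80   0,-42, 77  -2,-40, 77  -4,-38, 78  13, -3,157  19, 11,188  19, 16,197  15, 15,192  10, 12,180  13, 22,201  14, 29,215  14, 34,223  13, 37,227  10, 38,226   8, 39,225   4, 38,220   1, 39,218
236   7,-42, 78   5,-38, 82   1,-39, 75   0,-38, 76  -2,-35, 78  11, -6,143  13,  1,159  18, 15,188  15, 14,184  11, 13,178   6, 11,169   3, 12,167  12, 31,210  13, 38,222  11, 40,223   8, 40,221   4, 39,214   2, 40,214
237   9,-38, 79   7,-35, 82   4,-35, 78   2,-33, 81   7,-19,110  11, -6,138  16,  6,165  17, 14,179  13, 12,171  12, 16,177   7, 14,169   4, 14,166   3, 17,169   0, 18,168  -2, 19,167   7, 39,211   6, 42,216   3, 42,214
238  11,-36, 78   8,-33, 80  14,-19,111  10,-19,107  12,-11,122  12, -4,135  12,  0,142  13,  7,157  13, 12,166  11, 14,166  10,
[... 1811 characters left out ...]
, 91 -12, 12, 81 -15, 12, 79 -18, 14, 80
247  34,  3,111  33,  5,114  30,  6,112  28,  8,114  26, 11,118  23, 12,115  19, 11,109  15, 10,103  12, 11,101   8, 11, 98   4, 11, 92   2, 13, 94  -1, 12, 87  -4, 13, 86  -6, 15, 88 -10, 15, 82 -13, 16, 82 -17, 16, 78
248  37,  7,116  34,  8,115  33, 11,118  28,  9,110  26, 11,110  23, 12,109  18, 10, 99  15, 11, 97  12, 12, 96   8, 11, 90   6, 13, 91   1, 11, 83  -1, 13, 82  -3, 14, 81  -6, 15, 80  -9, 17, 80 -12, 18, 79 -15, 19, 77
249  39, 10,115  36, 10,114  33, 12,112  28,  9,101  26, 11,104  23, 12,101  19, 12, 97  16, 12, 94  12, 12, 89   8, 11, 83   6, 13, 84   1, 12, 76  -1, 13, 76  -3, 15, 77  -6, 15, 73  -7, 19, 80 -11, 19, 76 -12, 23, 81
```

View pics/s7.png

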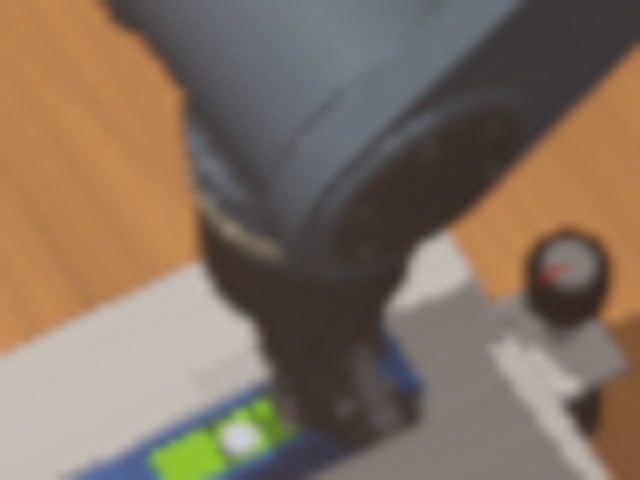

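Contact is made at TCP z ≈ 0.093, with the finger ends about 21 mm behind the nominal TCP as the depth picture also shows. Next I trim to 10 N and read the bubble under load.

Run:
```python
from h import *
P=(DC-.025*np.array([np.cos(DY),np.sin(DY)]));z=.0926;f0=.0
for k in range(5):
    f,s=fz(8);print(round(z,5),round(f,2),round(s,2))
    if abs(f-10)<.6: break
    z-=np.clip((10-f)/9*1e-3*.9,-5e-4,5e-4)
    manip.move_l([*P,z],max_speed=.02); manip.dwell(.15)
manip.dwell(.5)
p,d=snap("scene","s8",(280,200,340,260),10)
print(manip.current_force().round(2),manip.current_ee_pos().round(4),manip.current_time())
# bubble centre: same frame of reference as s3/s5 unoccluded strip (vial mid +1.7mm in the scene strip)
for nm,q in(("now",p),):
    s,I=strip("scene",q,np.array([.615,.0584]),DY,.1155,hw=.006)
    B=I[...,2].mean(0);m=(s>-.010)&(s<.022);base=np.percentile(B[m],20);w=np.clip(B-base-.15*(B[m].max()-base),0,None)*m
    print("bub",((w*s).sum()/w.sum()-.0017)*1e3)
    print(np.round(I[...,1].mean(0)[::4]),np.round(B[::4]))
```

```text
0.0926 5.64 0.55
0.09216 9.73 0.4
[-3.86  1.14  9.94] [0.5902 0.0592 0.093 ] 45.3333
bub 0.7622607830887949
[ 74.  69.  61.  55.  54.  54.  56.  56.  53.  51.  49.  49.  50.  54.
  61.  71.  81.  94. 114. 134. 141. 140. 154. 179. 194. 197. 196. 195.
 187. 168. 154. 167. 187. 194. 193. 193. 193. 194. 193. 194. 193. 188.
 172. 141. 113. 100.  98. 100. 103. 104. 105.] [ 71.  65.  57.  51.  49.  50.  51.  51.  49.  46.  44.  43.  44.  49.
  57.  66.  70.  67.  59.  49.  44.  50.  75. 115. 154. 179. 189. 188.
 170. 135.  91.  59.  50.  50.  50.  51.  51.  50.  51.  51.  51.  58.
  82. 115. 139. 145. 147. 149. 152. 154. 155.]
```

View pics/s8.png

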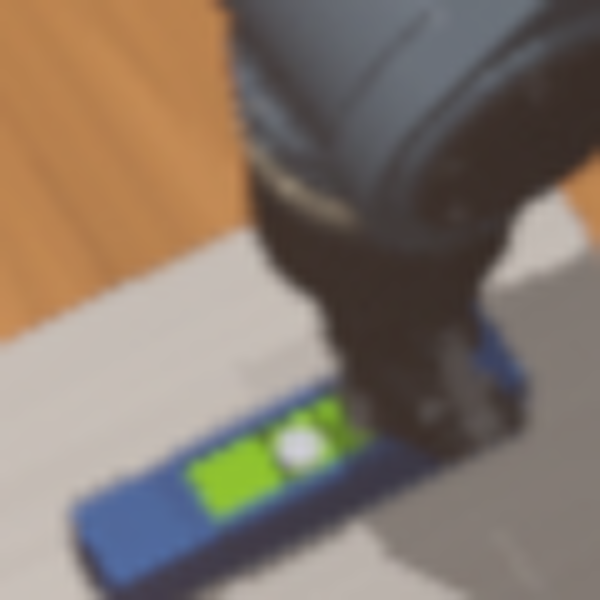

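Run:
```python
from h import *
manip.dwell(1.0); print(fz(10),manip.current_ee_pos().round(4),manip.current_time())
p,d=snap("scene","s9"); 
s,I=strip("scene",p,np.array([.615,.0584]),DY,.1155,hw=.006)
B=I[...,2].mean(0);m=(s>-.010)&(s<.022);base=np.percentile(B[m],20);w=np.clip(B-base-.15*(B[m].max()-base),0,None)*m
print("bub",((w*s).sum()/w.sum()-.0017)*1e3)
```

```text
(np.float64(9.886327686174587), np.float64(0.3955815054648922)) [0.5902 0.0592 0.0929] 46.6667
bub 0.7571885133882278
```

View pics/s9.png

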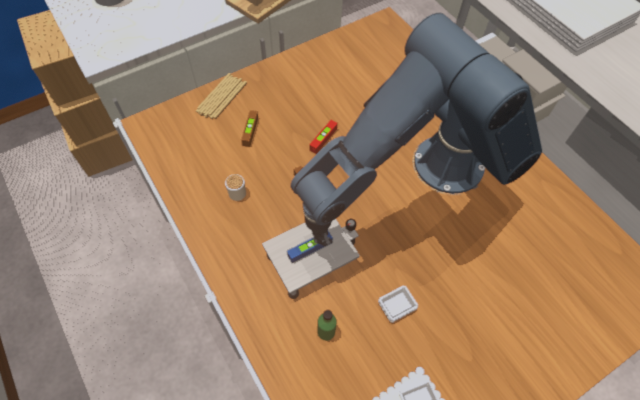

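The press holds steady at 9.9 N with the bubble unchanged. The dishes (398,303), tub (235,187) and oil bottle (327,325) haven't moved, so I'm handing in.

```bash
python3 -c "
from bench import manip
print(manip.sign_off(),manip.current_time())"
```

```text
the job is handed in; nothing more can be done
the job is handed in; nothing more can be done
```

The blue level is on the middle of the deck in line with the foot. The bubble is centred, and the arm was still pressing down at about 10 N when I handed the job in, at about 47 s of the 72 s allowed.

- **Placing and levelling:** I set the level down with about 8.5 N at contact and let go. I then turned the knob about 2.27 rad clockwise, which moved the bubble from about 8.3 mm off to centred, and released the knob.
- **Last checks:** The press measured 9.9 N and held steady. Under load the scene camera reads the bubble at +0.76 mm. That camera read +0.5 to +1.0 mm for the three levels I checked lying flat on the counter, so the true value is close to 0. The top camera read +0.11 mm before pressing, but the arm blocked its view during the press. The limit is 1.7 mm.
- **Left alone:** The dishes, tub and oil bottle look unmoved in the last picture.
- **What disagreed:**
  - The shut fingers touched the level about 21 mm lower than the stated TCP implies, so the final approach was a long, force-guarded descent.
  - I pressed about 25 mm towards the foot from the level's middle, so the bubble stayed visible.
  - A rough reading against the black lines, one of them shaded by the finger, put the bubble 1 to 2 mm off. I trusted the comparison with the levels on the counter instead.

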